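Finish the row of pots on the low bench shelf

ROBOT

A 6-joint arm with a two-finger parallel gripper is mounted at the origin on a cart in front of the work surface, level with it; the furniture and walls round the work are solid. World frame = base frame: x ahead of the robot, y to its left, z up, the work surface at z = 0. Lengths are in m, angles in rad, forces in N, time in s.
With the tool pointing down it reaches from about 0.35 to 0.95 m from the base axis. Payload 17.4 kg.
Tool frame: the origin (TCP) lies between the finger pads; the fingertips stand 11 mm ahead of it and the grasp point (between the pads) lies 8 mm behind it (env.tip_extent is the distance from the TCP to the fingertips, in m); z points along the fingers, y is the line along which they close (so a half turn about z gives the same grasp; the last joint's range is limited). The gripper opens to 93 mm and grips with 3 to 60 N. Pads are 15 mm wide; open, the fingers measure 128 mm over their backs; the gripper's body (75 mm by 188 mm) begins 65 mm behind the grasp point.
Start: joints at [1.31, 0.116, 1.442, -0, 1.584, -0.038], TCP at [0.149, 0.658, 0.23] pointing down, gripper open.
Joint ranges: [-2.83, 2.83], [-0.83, 2.19], [0.07, 2.5], [-1.14, 4.28], [0.01, 3], [-2.97, 2.97]. Speed limits (rad/s): [1.89, 1.89, 2.22, 3.14, 3.14, 3.14].

INTERFACE

Orientations are given as a unit quaternion [x, y, z, w].
In Python, from bench import env, hand, readout, cams gives the robot as it stands. Calls block until the motion is done:
- env.move_ptp(position, orientation): joint-space move of the TCP to a pose.
- env.move_straight(position, rotation=None, vel=0.15, stop_force=None): straight line of the TCP; rotation=None keeps the orientation; vel is the mean speed in m/s. With stop_force (N) it stops when the force on the tool has changed by that much, and returns True; else False.
- env.movej(angles): joint-space move.
- hand.move_gripper(opening, newtons=None): finger opening in m; newtons is the grip in N (None keeps the last); returns when the fingers have stopped.
- env.sleep(seconds).
- env.ik(position, orientation): joint angles nearest the present ones, or None.
- readout.observe(): the state.
- cams.get_image(name): name is "scene" or "top" or "wrist"; returns the picture (384x512x3 uint8, red, green, blue); there is no depth.
- cams.get_calibration(name): a dict with "mtx" (3x3 intrinsics, pixels), "dist_coeffs" ([k1, k2, p1, p2, k3] as OpenCV has them; the pictures are not rectified), "rvec" (rotation vector, rad) and "tvec" (3), from world to camera coordinates, as OpenCV has them; the wrist camera has in their place "mount" (4x4, takes a point from camera to tool coordinates, whose origin is the TCP and whose axes are the flange's). Camera axes: x right, y down, z forward; pixel columns grow to the right and rows downward; lengths in m; the calibration is good to about 2 mm. A picture is of the moment at which its call begins: read the wrist's pose just before it. get_calibration takes no time and is no camera call.
A pose or a line that the arm cannot do raises env.IKError and nothing moves.
- env.job_done(): hands the job in; it is judged then, once.
The state is a dict: "t": time; "joint_positions": joint angles; "qd": joint speeds; "joint_efforts": joint torques, N m; "position": TCP position; "orientation": TCP orientation; "contact_force": force on the tool from outside, world axes, zero at the start; "moment": the same for the moment, N m; "gripper_width": finger opening in m; "grip_force": force on a finger pad.
Only numpy, scipy, OpenCV 4.12 (cv2) and the standard library are available. Lean on these libraries where they do the work, as an engineer would, in place of code of your own. Each camera call takes 0.05 s, during which the arm holds its last target. There are 200 camera calls.

TASK

One squat lidded pot already stands on the low wooden shelf on the bench. Stand the two matching pots from the bench upright on the shelf, one on each side of it, so that the three make a neat straight row along the middle of the board, with a gap of about 25 mm between neighbours. Leave the pot that is already there where it stands.

Things in the scene. Friction and masses are not known exactly. Their poses are not given: they have to be found in the camera images.
- shelf: low wooden bench shelf fixed to the bench: a flat board 280 mm long (its y axis) and 110 mm deep (its x axis), whose upper face is 60 mm above the bench, with a 12 mm thick rail along its far (+x) edge that rises 15 mm above the board; open above. Origin on the bench under the centre of the board, z up; the middle line of the row is the line x = 0 of this frame. It is turned differently each time.
- pot_mid: a squat white plastic pot with a wide ribbed blue screw lid as wide as the pot, round, 45 mm across and 81 mm tall, about 110 g (it differs by up to 30 %); origin at the centre of its underside, z up the pot; it already stands on the shelf, on the middle line of the board, within 20 mm of the board's centre
- pot_a: a squat white plastic pot with a wide ribbed blue screw lid as wide as the pot, round, 45 mm across and 81 mm tall, about 110 g (it differs by up to 30 %); origin at the centre of its underside, z up the pot; it stands loose on the bench, to the left or right of the shelf, among other small things (a narrower and taller red-capped bottle, a wider flat-topped tin); free space of 25 mm or more all round
- pot_b: a squat white plastic pot with a wide ribbed blue screw lid as wide as the pot, round, 45 mm across and 81 mm tall, about 110 g (it differs by up to 30 %); origin at the centre of its underside, z up the pot; it stands loose on the bench like pot_a; either pot may go on either side
Not all that is in view belongs to the job. What is shaped like the pot_a but orange or purple is not meant.

How it is judged:
At the end, for the whole second after the job is handed in: Both loose pots at rest upright (7 degrees) on the board, centres within 18 mm of its middle line and 50 to 90 mm from pot_mid's centre (gaps 5 to 45 mm), on opposite sides of it (over 100 mm apart); pot_mid upright, at rest, within 15 mm of its start (x of pot_a in the frame of shelf between -0.018 and 0.018 m and z of pot_a in the frame of shelf between 0.054 and 0.066 m and horizontal distance between pot_a and pot_mid between 0.05 and 0.09 m and angle between each of pot_a, pot_b, pot_mid's own z axis and vertical below 0.12 rad and linear speed of each of pot_a, pot_b, pot_mid below 0.02 m/s and x of pot_b in the frame of shelf between -0.018 and 0.018 m and z of pot_b in the frame of shelf between 0.054 and 0.066 m and horizontal distance between pot_b and pot_mid between 0.05 and 0.09 m and horizontal distance between pot_a and pot_b above 0.1 m and distance of pot_mid from where it was at the start of the episode below 0.015 m); the robot touches nothing.
It also fails if it takes over 53 s, if anything falls off the work surface, if the arm or the gripper's body presses on something with over 40 N, if the wrist force passes 120 N, or if a joint passes its speed limit or range.

## Working session

There is one attempt and no reset: what is moved stays moved. The work goes in short steps, each a Python script; the robot and the scene stay as the last script left them, time stands still between calls to the robot, and variables do not carry over. Pictures are saved under pics/ and viewed, at most 10 in all, crops included, and the job is handed in when it is done.

```bash
mkdir -p pics; ls
python3 - <<'E'
from bench import env, hand, readout, cams
import cv2
for n in("scene","top"):
    im=cams.get_image(n); cv2.imwrite(f"pics/{n}0.png",cv2.cvtColor(im,cv2.COLOR_RGB2BGR))
    c=cams.get_calibration(n); print(n,{k:[round(float(x),3) for x in __import__('numpy').ravel(v)] for k,v in c.items()})
print(cams.get_calibration("wrist"))
o=readout.observe();print(o['t'],o['orientation'])
E
```

```text
pics
scene {'mtx': [467.771, 0.0, 258.526, 0.0, 467.771, 197.406, 0.0, 0.0, 1.0], 'dist_coeffs': [-0.069, 0.0, 0.0, 0.0, 0.0], 'rvec': [2.194, -0.509, 0.278], 'tvec': [-0.485, 0.201, 0.966]}
top {'mtx': [352.306, 0.0, 260.639, 0.0, 352.306, 193.252, 0.0, 0.0, 1.0], 'dist_coeffs': [-0.074, 0.0, 0.0, 0.0, 0.0], 'rvec': [2.19, -2.02, 0.224], 'tvec': [-0.021, 0.55, 0.959]}
{'mtx': array([[303.61827983,   0.        , 256.04378108],
       [  0.        , 303.61827983, 195.14070273],
       [  0.        ,   0.        ,   1.        ]]), 'dist_coeffs': array([-0.00977511,  0.        ,  0.        ,  0.        ,  0.        ]), 'mount': array([[ 7.79260530e-05, -9.55538268e-01, -2.94867110e-01,
         8.25887800e-02],
       [ 9.99999953e-01,  1.62247524e-04, -2.61499728e-04,
         4.49633944e-04],
       [ 2.97714456e-04, -2.94867075e-01,  9.55538235e-01,
        -1.54179478e-01],
       [ 0.00000000e+00,  0.00000000e+00,  0.00000000e+00,
         1.00000000e+00]])}
0.1 [ 1.11159130e-01  9.93802473e-01 -5.35448466e-04 -6.94479493e-05]
```

View pics/scene0.png

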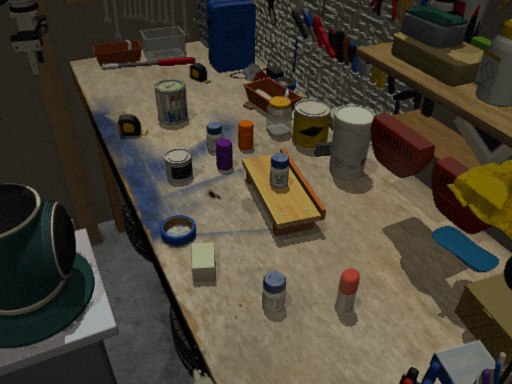

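View pics/top0.png

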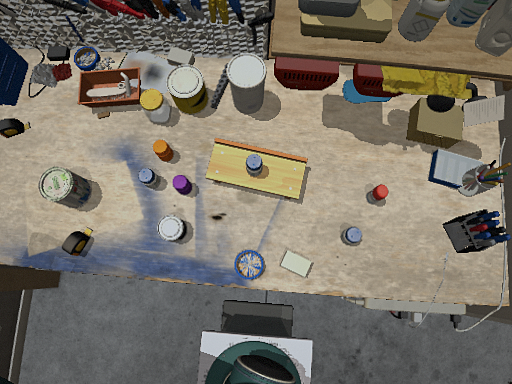

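Top view: the blue-lidded pots are at (147,176) and (352,235), with pot_mid at (254,163). Things that could be mistaken for them are orange (163,149), purple (182,184), the red-capped bottle (380,191) and the tin (172,228). In the scene view the pots are at (215,135), (274,290) and (279,170).

```bash
cat > h.py <<'E'
import numpy as np, cv2
from scipy.spatial.transform import Rotation as R
from bench import env, hand, readout, cams
def cam(n,o=None):
    c=cams.get_calibration(n)
    if n=="wrist":
        T=np.eye(4);T[:3,:3]=R.from_quat(o['orientation']).as_matrix();T[:3,3]=o['position'];T=T@c['mount']
        return c,T[:3,:3],T[:3,3]
    M=cv2.Rodrigues(np.array(c['rvec'],float))[0]
    return c,M.T,-M.T@np.ravel(c['tvec'])
def ray(n,px,o=None):
    c,M,p=cam(n,o)
    u=cv2.undistortPoints(np.array(px,float).reshape(-1,1,2),c['mtx'],c['dist_coeffs'])[:,0]
    return p,np.c_[u,np.ones(len(u))]@M.T
def onz(n,px,z,o=None):
    p,d=ray(n,px,o); return p+d*((z-p[2])/d[:,2])[:,None]
def tri(p1,d1,p2,d2):
    s=np.linalg.lstsq(np.c_[d1,-d2],p2-p1,rcond=None)[0]
    a,b=p1+s[0]*d1,p2+s[1]*d2
    return (a+b)/2,np.linalg.norm(a-b)
def proj(n,P,o=None):
    c,M,p=cam(n,o)
    return cv2.projectPoints((np.array(P,float).reshape(-1,3)-p)@M,np.zeros(3),np.zeros(3),c['mtx'],c['dist_coeffs'])[0][:,0]
E
python3 - <<'E'
from h import *
ims={n:cv2.imread(f"pics/{n}0.png") for n in("scene","top")}
rows=[]
for n,cs in(("top",[(147,176),(352,235),(254,163)]),("scene",[(215,135),(274,290),(279,170)])):
    rows.append(np.hstack([cv2.resize(ims[n][v-22:v+22,u-22:u+22],(260,260),interpolation=0) for u,v in cs]))
    hsv=cv2.cvtColor(ims[n],cv2.COLOR_BGR2HSV)
    for u,v in cs:
        print(n,u,v,hsv[v-6:v+7:3,u].tolist())
        print(onz(n,[(u,v)],.141 if (u,v) in((254,163),(279,170)) else .081).round(3))
cv2.imwrite("pics/crop.png",np.vstack(rows))
# board by yellow-ish mask in top
hsv=cv2.cvtColor(ims["top"],cv2.COLOR_BGR2HSV)
print(hsv[170,225:235].tolist(),hsv[185,270:275].tolist(),"bench",hsv[215,290].tolist(),hsv[150,340].tolist())
m=cv2.inRange(hsv,(15,110,110),(32,255,255)); m=cv2.morphologyEx(m,cv2.MORPH_OPEN,np.ones((3,3)))
cc=[c for c in cv2.findContours(m,0,2)[0] if cv2.contourArea(c)>300]
for c in cc:
    b=cv2.boxPoints(cv2.minAreaRect(c)); P=onz("top",b,.06)
    print(b.round().tolist(),cv2.contourArea(c),P.round(3).tolist())
E
```

```text
top 147 176 [[111, 55, 172], [111, 57, 169], [110, 51, 174], [113, 39, 183], [107, 151, 81]]
[[0.569 0.353 0.081]]
top 352 235 [[112, 27, 177], [111, 59, 172], [111, 66, 151], [111, 48, 164], [111, 70, 113]]
[[ 0.447 -0.239  0.081]]
top 254 163 [[106, 187, 157], [111, 69, 166], [111, 69, 169], [111, 54, 180], [106, 255, 35]]
[[0.614 0.047 0.141]]
scene 215 135 [[105, 175, 32], [108, 185, 33], [18, 43, 78], [18, 54, 81], [47, 36, 49]]
[[0.555 0.303 0.081]]
scene 274 290 [[109, 36, 120], [108, 121, 57], [111, 71, 36], [20, 16, 49], [21, 60, 97]]
[[ 0.437 -0.273  0.081]]
scene 279 170 [[110, 166, 40], [110, 177, 36], [19, 54, 81], [18, 52, 74], [23, 45, 73]]
[[ 0.593 -0.002  0.141]]
[[22, 114, 193], [21, 112, 195], [21, 113, 197], [20, 114, 195], [21, 113, 194], [20, 117, 194], [21, 117, 194], [20, 117, 192], [20, 118, 193], [20, 117, 194]] [[26, 103, 193], [26, 99, 195], [26, 99, 195], [25, 101, 195], [25, 102, 195]] bench [20, 46, 184] [17, 68, 185]
[[140.0, 89.0], [161.0, 89.0], [161.0, 108.0], [140.0, 108.0]] 333.5 [[0.852, 0.427, 0.06], [0.857, 0.361, 0.06], [0.792, 0.351, 0.06], [0.788, 0.416, 0.06]]
[[379.0, 90.0], [381.0, 65.0], [473.0, 75.0], [471.0, 100.0]] 1493.0 [[0.91, -0.319, 0.06], [1.001, -0.328, 0.06], [1.001, -0.637, 0.06], [0.908, -0.62, 0.06]]
```

View pics/crop.png

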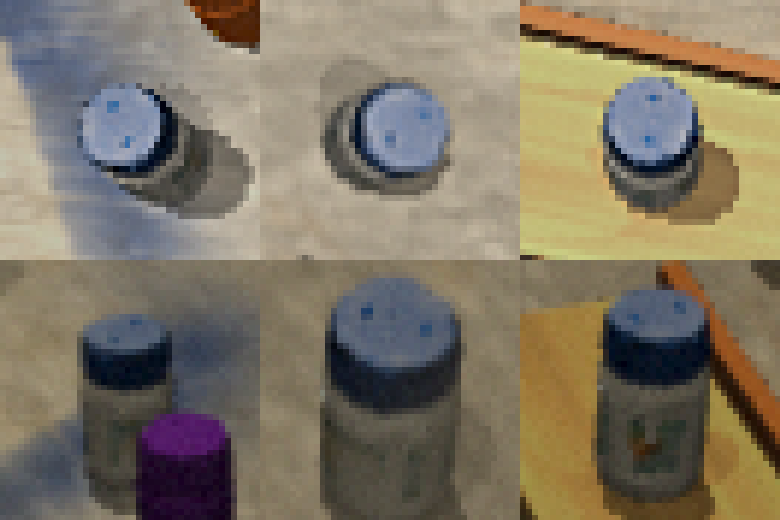

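All three crops show a ribbed blue lid on a white pot, so the choice holds. Next I measure the lid-top centres in both views and the direction of the shelf.

```bash
cat > meas.py <<'E'
from h import *
def lid(im,n,u,v,r=14):
    hsv=cv2.cvtColor(im,cv2.COLOR_BGR2HSV)
    lo=(104,20,125) if n=="top" else (104,25,75)
    m=cv2.inRange(hsv,lo,(120,150,255)); k=np.zeros_like(m);cv2.circle(k,(u,v),r,255,-1); m&=k
    m=cv2.morphologyEx(m,cv2.MORPH_CLOSE,np.ones((3,3)))
    c=max(cv2.findContours(m,0,2)[0],key=cv2.contourArea); h=cv2.convexHull(c)
    M=cv2.moments(h); return np.array([M['m10']/M['m00'],M['m01']/M['m00']]),h
E
python3 - <<'E'
from meas import *
ims={n:cv2.imread(f"pics/{n}0.png") for n in("scene","top")}
for nm,t,s,z in(("A",(146,175),(216,127),.081),("B",(353,235),(274,281),.081),("M",(254,162),(279,159),.141)):
    a,ha=lid(ims["top"],"top",*t); b,hb=lid(ims["scene"],"scene",*s)
    p1,d1=ray("top",[a]);p2,d2=ray("scene",[b]); P,g=tri(p1,d1[0],p2,d2[0])
    print(nm,a.round(1),cv2.boundingRect(ha),b.round(1),cv2.boundingRect(hb),"tri",P.round(4),"gap",round(g,4),"top@z",onz("top",[a],z)[0].round(4),"scene@z",onz("scene",[b],z)[0].round(4))
hsv=cv2.cvtColor(ims["top"],cv2.COLOR_BGR2HSV)
m=cv2.inRange(hsv,(17,85,150),(32,255,255)); k=np.zeros_like(m);k[135:205,200:315]=255;m&=k
m=cv2.morphologyEx(m,cv2.MORPH_OPEN,np.ones((3,3)))
c=max(cv2.findContours(m,0,2)[0],key=cv2.contourArea); W=onz("top",cv2.convexHull(c)[:,0],.06)[:,:2].astype(np.float32)
(cx,cy),sz,ang=r=cv2.minAreaRect(W); print("board",(cx,cy),sz,ang,cv2.boxPoints(r).round(3).tolist())
hs=cv2.inRange(hsv,(5,110,100),(14,255,255))&k
c=max(cv2.findContours(hs,0,2)[0],key=cv2.contourArea); W=onz("top",cv2.convexHull(c)[:,0],.075)[:,:2].astype(np.float32)
r=cv2.minAreaRect(W);print("rail",r,cv2.boxPoints(r).round(3).tolist())
E
```

```text
A [141.9 175.7] (133, 162, 19, 28) [219.9 128.1] (207, 122, 24, 16) tri [0.5866 0.3735 0.0569] gap 0.0243 top@z [0.569 0.368 0.081] scene@z [0.5831 0.3329 0.081 ]
B [354.1 234.2] (348, 228, 14, 14) [274.  278.5] (264, 271, 21, 16) tri [ 0.4507 -0.2458  0.0794] gap 0.0011 top@z [ 0.45   -0.2451  0.081 ] scene@z [ 0.4506 -0.2471  0.081 ]
M [253.6 160.8] (247, 154, 14, 15) [279.7 157. ] (272, 153, 16, 9) tri [0.6215 0.0487 0.1393] gap 0.0014 top@z [0.6202 0.0489 0.141 ] scene@z [0.6209 0.0464 0.141 ]
board (0.6176033616065979, 0.04458225518465042) (0.2788052558898926, 0.10846447944641113) 81.55052947998047 [[0.5429999828338623, -0.08500000089406967], [0.6510000228881836, -0.10100000351667404], [0.6919999718666077, 0.17499999701976776], [0.5839999914169312, 0.1899999976158142]]
rail ((0.677850604057312, 0.03389115631580353), (0.27671757340431213, 0.011264229193329811), 81.40869140625) [[0.6520000100135803, -0.10199999809265137], [0.6629999876022339, -0.10400000214576721], [0.7039999961853027, 0.17000000178813934], [0.6930000185966492, 0.1720000058412552]]
```

B and M agree between the two views. A's mask was polluted by the blue stain, so I re-measure it with a tighter mask and plan the yaws and IK.

```bash
cat >> h.py <<'E'
def quat(deg):  # tool down, closing axis (tool y) at angle deg
    f=np.radians((deg+90)/2); return [np.cos(f),np.sin(f),0.,0.]
M=np.array([.6205,.0478]); U=np.array([.148,.989]); U/=np.linalg.norm(U)
TA=M+.0705*U; TB=M-.0705*U; B=np.array([.4505,-.246]); SH=-8.5
E
python3 - <<'E'
from meas import *
ims={n:cv2.imread(f"pics/{n}0.png") for n in("scene","top")}
a,ha=lid(ims["top"],"top",146,175,8); b,hb=lid(ims["scene"],"scene",214,126,9)
print(a,cv2.boundingRect(ha),b,cv2.boundingRect(hb))
for x in([145.7,174.8],a): print("top",onz("top",[x],.081)[0].round(4))
for x in([214,125.5],b): print("scene",onz("scene",[x],.081)[0].round(4))
print("orange,purple",onz("top",[(163,147),(181,183)],.081).round(3).tolist(),"red",onz("top",[(380,190)],.1).round(3).tolist())
A=np.array([.57,.357])
for nm,p,z,ds in(("A",A,.034,(20,200,-160)),("TA",TA,.094,(SH,SH+180)),("B",B,.034,(60,40,-140,-120)),("TB",TB,.094,(SH,SH+180))):
    for d in ds:
        j=env.ik([*p,z],quat(d)); k=env.ik([*p,.21],quat(d)); print(nm,d,None if j is None else np.round(j,2),k is not None)
E
```

```text
[144.90954151 174.5960347 ] (139, 168, 13, 14) [215.44444444 125.67816092] (207, 122, 17, 9)
top [0.5724 0.3574 0.081 ]
top [0.5728 0.3598 0.081 ]
scene [0.5734 0.3544 0.081 ]
scene [0.5768 0.3517 0.081 ]
orange,purple [[0.66, 0.319, 0.081], [0.556, 0.252, 0.081]] red [[0.577, -0.31, 0.1]]
A 20 [ 0.52  0.23  1.64 -0.    1.27  0.17] True
A 200 [ 0.52  0.23  1.64 -0.    1.27 -2.97] True
A -160 [ 0.52  0.23  1.64 -0.    1.27 -2.97] True
TA -8.5 [ 0.14  0.11  1.67 -0.    1.36  0.29] True
TA 171.5 [ 0.14  0.11  1.67 -0.    1.36 -2.85] True
B 60 [-0.55 -0.11  2.   -0.    1.26 -1.6 ] True
B 40 [-0.55 -0.11  2.   -0.    1.26 -1.25] True
B -140 [-0.55 -0.11  2.   -0.    1.26  1.89] True
B -120 [-0.55 -0.11  2.   -0.    1.26  1.54] True
TB -8.5 [-0.08  0.05  1.74 -0.    1.36  0.07] True
TB 171.5 None False
```

```bash
cat >> h.py <<'E'
A=np.array([.573,.356])
E
python3 - <<'E'
from meas import *
hand.move_gripper(.065)
env.move_ptp([*A,.18],quat(20))
o=readout.observe(); im=cv2.cvtColor(cams.get_image("wrist"),cv2.COLOR_RGB2BGR)
p=proj("wrist",[[*A,.081]],o)[0]; print(o['t'],o['position'],p)
for z,c in((.081,(0,0,255)),(0,(0,255,0))):
    pts=[[A[0]+.0225*np.cos(t),A[1]+.0225*np.sin(t),z] for t in np.linspace(0,6.28,24)]
    cv2.polylines(im,[proj("wrist",pts,o).round().astype(int)],True,c,1)
cv2.imwrite("pics/wA.png",im)
E
```

```text
2.6583 [0.57249728 0.35685108 0.18015447] [256.11441607 201.29268636]
```

View pics/wA.png

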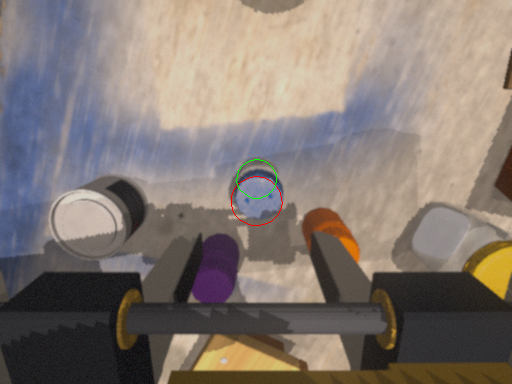

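The wrist view shows the blue lid at about (258,198), and the predicted circle (256,201) sits on it. Purple (215,270) and orange (330,235) are clear of the fingers' descent. I pick A.

```bash
cat >> h.py <<'E'
def pick(p,d):
    env.move_straight([*p,.034],vel=.12)
    hand.move_gripper(.03,20); env.sleep(.2)
    o=readout.observe(); print("grip",o['gripper_width'],o['grip_force'],o['position'],o['contact_force'])
    env.move_straight([*p,.21],vel=.2)
def place(t):
    env.move_ptp([*t,.21],quat(SH))
    o=readout.observe(); print("carry",o['t'],o['gripper_width'],o['contact_force'])
    env.move_straight([*t,.103],vel=.15)
    print("touch",env.move_straight([*t,.088],vel=.02,stop_force=4))
    o=readout.observe(); print(o['position'],o['contact_force'])
    hand.move_gripper(.062); env.sleep(.2)
    env.move_straight([*t,.21],vel=.15)
    o=readout.observe(); print("end",o['t'],o['gripper_width'])
E
python3 - <<'E'
from h import *
pick(A,20)
o=readout.observe(); print(o['gripper_width'],o['grip_force'])
if o['gripper_width']>.04: place(TA)
im=cv2.cvtColor(cams.get_image("wrist"),cv2.COLOR_RGB2BGR); cv2.imwrite("pics/wTA.png",im)
for n in("scene","top"): cv2.imwrite(f"pics/{n}1.png",cv2.cvtColor(cams.get_image(n),cv2.COLOR_RGB2BGR))
E
```

```text
grip 0.04434339851107665 19.999897938687354 [0.57310969 0.35604644 0.03419734] [ 1.36745243 -0.30958196  2.20972881]
0.044160370622312546 19.99912955216132
carry 6.75 0.0439195131504986 [ 0.73153144 -0.89662466  0.13158891]
touch True
[0.63139687 0.11743361 0.09364401] [1.44625313 0.10243283 2.00229957]
end 9.8083 0.06198104116425966
```

View pics/wTA.png

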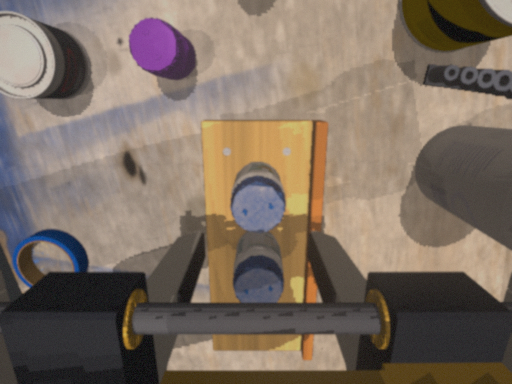

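Pot A is upright at (258,200), in line with pot_mid at (258,270), and it touched down at the expected height. Now B.

Run:
```python
from h import *
hand.move_gripper(.065)
env.move_ptp([*B,.18],quat(30))
pick(B,30)
o=readout.observe(); print(o['gripper_width'],o['grip_force'])
if o['gripper_width']>.04:
    place(TB)
    env.move_ptp([.45,-.25,.3],quat(30))
    for n in("scene","top"): cv2.imwrite(f"pics/{n}2.png",cv2.cvtColor(cams.get_image(n),cv2.COLOR_RGB2BGR))
    a=cv2.imread("pics/top2.png"); b=cv2.imread("pics/scene2.png")
    cv2.imwrite("pics/chk.png",np.hstack([cv2.resize(a[130:210,195:320],(400,256)),cv2.resize(b[110:240,230:340],(303,256))]))
```

```text
grip 0.04416581569822624 19.99960194225423 [ 0.45057245 -0.24603416  0.03412705] [0.57410281 0.10190402 2.49980632]
0.043812133180521885 19.999390520970337
carry 15.925 0.04394718180119093 [ 0.09069227 -0.11848127 -0.65154942]
touch True
[ 0.61033999 -0.02197377  0.09374476] [ 0.54630266 -0.3124975   2.57181201]
end 18.9833 0.06199774342004239
```

View pics/chk.png

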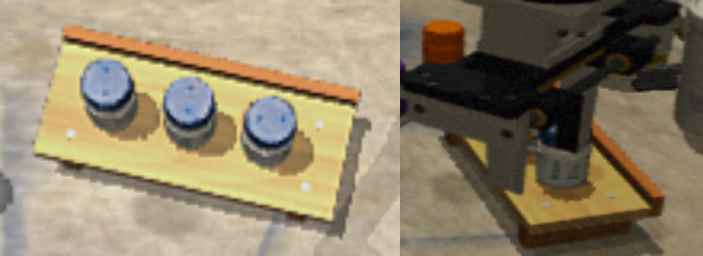

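The top crop shows three upright, evenly spaced pots in a row parallel to the rail. I check the positions numerically, then hand in if they are good.

Run:
```python
from meas import *
im=cv2.cvtColor(cams.get_image("top"),cv2.COLOR_RGB2BGR)
P=[]
for p in(TA,M,TB):
    u,v=proj("top",[[*p,.141]])[0].round().astype(int)
    a,h=lid(im,"top",int(u),int(v),11); P.append(onz("top",[a],.141)[0][:2])
P=np.array(P); N=np.array([U[1],-U[0]]); d=P-P[1]
print(P.round(4).tolist(),"along",(d@U).round(4),"across",(d@N).round(4),"mid shift vs start",P[1]-[.6202,.0489])
ok=all(.06<abs(x)<.08 for x in (d@U)[[0,2]]) and max(abs(d@N))<.01
print(ok)
if ok: print(env.job_done(), readout.observe()['t'])
```

```text
[[0.6302, 0.1208], [0.62, 0.0492], [0.6084, -0.0214]] along [ 0.0723  0.     -0.0715] across [-0.0005  0.     -0.001 ] mid shift vs start [-0.00021562  0.0002732 ]
True
the job is handed in; nothing more can be done
the job is handed in; nothing more can be done
```

Both pots stand upright on the shelf, 72 mm either side of pot_mid centre to centre (gaps of about 27 mm) and within 1 mm of its line; pot_mid has not moved, and the job is handed in with no verdict shown to me.

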